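# Load a wax tube into the slicing jig and clamp it

## Robot

A 7-joint arm with a two-finger parallel gripper is mounted at the origin on the work surface. World frame = base frame: x ahead of the robot, y to its left, z up, the work surface at z = 0. Lengths are in m, angles in rad, forces in N, time in s.
With the tool pointing down it reaches from about 0.4 to 0.85 m from the base axis. Payload 6.9 kg.
Tool frame: the origin (TCP) lies midway between the tips of the shut fingers; the grasp point (between the pads) lies behind it (ctrl.pinch_z is the z of the grasp point in the tool frame, in m); z points along the fingers, y is the line along which they close (so a half turn about z gives the same grasp; the last joint's range is limited). The gripper opens to 85 mm and grips with 20 to 120 N. Pads are 22 mm wide; open, the fingers measure 114 mm over their backs; the gripper's body (76 mm by 85 mm) begins 54 mm behind the grasp point. The pads swing forward as they close: fully open they stand 13 mm farther back than shut.
Start: joints at [-1.151, 0.507, -0.238, 1.5, 0.126, 1.149, -0.155], TCP at [0.194, 0.594, 0.231] pointing down, gripper open.
Joint ranges: [-3.08, 3.08], [-0.24, 2.05], [-1.43, 1.35], [0, 2.5], [-1.52, 4.66], [0.17, 1.96], [-2.89, 2.89]. Speed limits (rad/s): [2.39, 2.39, 3.14, 3.14, 3.14, 3.14, 3.14].

## Interface

Orientations are given as a unit quaternion [w, x, y, z].
In Python, from station import ctrl, get_state, vision, ticket, models gives the robot as it stands. Calls block until the motion is done:
- ctrl.movep(position, orientation): joint-space move of the TCP to a pose.
- ctrl.movel(position, frame=None, max_speed=0.15): straight line of the TCP; frame=None keeps the orientation; max_speed is the mean speed in m/s.
- ctrl.set_joints(angles): joint-space move.
- ctrl.ungrasp() and ctrl.close_gripper(force=None): open the fingers fully, or close them until they stop; force is the grip in N (None keeps the last).
- ctrl.pause(seconds).
- ctrl.ik(position, orientation): joint angles nearest the present ones, or None.
- get_state(): the state.
- vision.grab_frame(name): name is "side" or "top"; returns (picture, depth): 420x560x3 uint8, blue, green, red; 420x560 float32, m along the optical axis (not along the pixel's ray), 0 where there is no reading.
- vision.camera_info(name): a dict with "mtx" (3x3 intrinsics, pixels), "R" (3x3) and "t" (3): a world point X has camera coordinates R X + t. Camera axes: x right, y down, z forward; pixel columns grow to the right and rows downward; lengths in m; the calibration is good to about 2 mm. A picture is of the moment at which its call begins. camera_info takes no time and is no camera call.
A pose or a line that the arm cannot do raises ctrl.Unreachable and nothing moves.
- ticket.close_job(): hands the job in; it is judged then, once.
Trained networks look in the newest picture that a camera, given by its name, has taken for a name from the list of things; names that differ only in an ending like _2 or _b are one class to them, and where a whole thing is asked for, a point or a joint stands for the part that bears it (a point fixed in the world has none). Each returns a list of dicts, best first, with "p" (0 to 1); they miss things now and then, are a little off and sometimes report something else, mostly with a low value. They report only what shows in the picture. A call takes as long as a camera call. They do not tell look-alikes from the thing itself.
- models.recognise(camera, target): "point" ([column, row] in pixels, amid what is visible of it).
- models.masks_of(camera, target): "mask" (420x560 bool, what is visible of it) and "point" ([column, row] in pixels, amid what is visible of it).
The state is a dict: "time": time; "qpos": joint angles; "qd": joint speeds; "tau": joint torques, N m; "tcp_pos": TCP position; "eef_rot": TCP orientation; "contact_force": force on the tool from outside, world axes, zero at the start; "wrist_torque": the same for the moment, N m; "width": finger opening in m; "gripper_force": force on a finger pad.
Only numpy, scipy, OpenCV 4.12 (cv2) and the standard library are available. Lean on these libraries where they do the work, as an engineer would, in place of code of your own. Each camera call takes 0.05 s, during which the arm holds its last target. There are 200 camera calls.

## Task

Load the slicing jig: lift the lowest green wax tube out of the sloping rack, where it can be held only by its two ends, so that the next one rolls down to the stop, and lay it on its side on the bench and let go, to take it again round its middle. Set it across the loading ramp of the wooden jig, let go and let it roll down and settle in the vee while the clamp is still open; then swing the clamp with the red grip over, press it down so that its rubber pad holds the tube, and let go. Leave the other tubes in the rack and do not disturb the bur stand, the steel block or the hammer.

Things in the scene. Friction and masses are not known exactly. Their poses are not given: they have to be found in the camera images.
- tube_a_center (a point): centre of the tube to load, the lowest in the rack, resting against the stop: green wax cylinder 30 mm in diameter, 62 mm long, 30 to 55 g, dark bore at each end. This point's y axis runs along the tube (x and z turn as it rolls); the flat ends lie 31 mm either way. It rolls on slopes above about 9 degrees and stays put on the level.
- tube_b_center (a point): centre of the second wax tube in the rack, identical; it touches the first one and rolls about 30 mm down to the stop once that is lifted away
- tube_c_center (a point): centre of the third wax tube, identical, above the second
- tube_d_center (a point): centre of the fourth wax tube, identical, the highest
- rack_stop (a point): where the centre of the tube at the rack's stop lies, 58 mm above the bench. Axes: x points level up the track, y along the tubes. Here the tube lies on a tongue only 40 mm wide, so 11 mm of each end stands out at the sides, with open space beside and below down to the foot board. A steel stop on the -x side, 40 mm wide, reaches up to mid-height of the tube.
- rack: fixed plywood rack, origin on the bench under the stop point, same axes. The track climbs 16 degrees to +x, from 20 mm before to 155 mm behind the origin. Behind the first tube, side guides (75 mm over all) and a clear cover from 20 mm behind the origin box the tubes in: the lowest can be held by its end faces only and lifted up. Foot board 75 mm wide, 8 mm thick; highest point 122 mm.
- vee_seat (a point): where the centre of the tube lies when settled in the jig's 90 degree vee, half-way between the cheeks, 35 mm above the bench. Axes: y along the vee, x from the ramp towards the clamp's hinge, z up. The far side of the vee rises to 38 mm above the bench at x = +24 mm, the near one to 28 mm at x = -14 mm, where the ramp begins.
- jig: fixed wooden slicing jig with an aluminium vee and ramp; origin on the bench under the vee's centre, axes as the vee point. Two wooden side cheeks, 72 mm apart inside, 5 mm thick, 75 mm high, run from x = -72 to +28 mm on both sides of ramp and vee; they leave 5 mm at each end of the tube, no room for fingers there. Base 82 mm wide, x = -74 to +62 mm.
- ramp_spot (a point): centre of a tube set down across the jig's loading ramp, 47 mm before the vee (its -x side), between the cheeks, 53 mm above the bench. The aluminium ramp slopes 16 degrees down to the vee and ends 23 mm uphill of this point; the tube must lie along the jig's y axis. Let go, it rolls into the vee.
- clamp (a joint): angle of the hold-down clamp (rad): 0 = level over the vee, pad on a settled tube; grows as it opens; starts at 1.8 to 2.0, standing up and leaning away from the ramp (limit 2.2). Stiff hinge: it stays where it is left at any angle and takes 2 to 3 N at the grip to move; pressed down at the grip with about 8 N it holds the tube well. Steel arm 10 mm wide, 12 mm thick.
- clamp_grip (a point): centre of the rounded end of the clamp's red grip, 132 mm from the hinge: flat-sided, 16 mm wide across the arm (along the hinge axis), the end a disc of 26 mm diameter; closed it lies 90 mm before the vee's centre line (outside the cheeks), 63 mm above the bench
- clamp_hinge (a point): hinge of the clamp, on the jig 42 mm beyond the vee's centre line (+x), 63 mm above the bench; its axis is the jig's y axis. In the jig's frame the grip lies at (-132 cos q, 0, 132 sin q) mm from here, q being the clamp's angle.
- clamp_pad (a point): middle of the underside of the clamp's black rubber pad, 22 x 26 x 7 mm, fixed under the clamp arm 42 mm from the hinge
- bur_stand_center (a point): bystander: wooden stand of small steel burs, 100 x 55 x 35 mm, 60 to 78 mm high with the burs; centre of the wood
- bench_block_center (a point): bystander: square steel bench block, 65 x 65 x 19 mm; its centre
- hammer: bystander: hammer with a wooden handle, 200 mm long, lying on the bench; origin half-way along on the bench, handle to its -x
There are look-alikes about, which are no part of the job. What is shaped like the part that bears tube_a_center but pink or purple is not meant.

How it is judged:
By the outcome, as a careful person would: the job done as asked, in the order asked, and still so for the second after the job is handed in, with the robot touching nothing.
It also fails if it takes over 72 s, if anything falls off the work surface, if the arm or the gripper's body presses on something with over 40 N, if the wrist force passes 120 N, or if a joint passes its speed limit or range.

## Working session

There is one attempt and no reset: what is moved stays moved. The work goes in short steps, each a Python script; the robot and the scene stay as the last script left them, time stands still between calls to the robot, and variables do not carry over. Pictures are saved under pics/ and viewed, at most 10 in all, crops included, and the job is handed in when it is done.

```bash
mkdir -p pics; ls
cat > h.py <<'E'
import numpy as np, cv2
from station import ctrl, get_state, vision, ticket, models
def cam(n):
    c=vision.camera_info(n); return np.array(c["mtx"]),np.array(c["R"]),np.array(c["t"])
def px2w(n,d,u,v):
    K,R,t=cam(n); return R.T@(np.linalg.inv(K)@np.array([u,v,1.])*d-t)
def w2px(n,X):
    K,R,t=cam(n); p=K@(R@np.array(X)+t); return p[:2]/p[2]
def cloud(n,depth):
    K,R,t=cam(n); v,u=np.mgrid[0:420,0:560]
    P=np.stack([u,v,np.ones_like(u)],-1)@np.linalg.inv(K).T*depth[...,None]
    return (P-t)@R
E
python3 - <<'E'
from h import *
for n in("top","side"):
    im,d=vision.grab_frame(n); cv2.imwrite(f"pics/{n}0.png",im); np.save(n+"d0.npy",d); C=cloud(n,d)
    print(n,"campos",(-cam(n)[1].T@cam(n)[2]).round(3))
    for t in["tube_a_center","rack","jig","clamp_grip","clamp_pad","clamp","bur_stand_center","bench_block_center","hammer"]:
        for r in models.masks_of(n,t)[:6]:
            m=r["mask"]&(d>0); print(t,round(r["p"],2),np.round(r["point"]).astype(int),m.sum(),np.median(C[m],0).round(3) if m.any() else None, im[m].mean(0).round() if m.any() else None)
print(get_state()["time"],ctrl.pinch_z,get_state()["eef_rot"])
E
```

```text
pics
top campos [0.342 0.024 1.228]
tube_a_center 0.82 [215 232] 258 [0.514 0.201 0.069] [39. 66. 13.]
tube_a_center 0.78 [266 211] 231 [0.577 0.072 0.026] [100.  83. 138.]
tube_a_center 0.71 [363 215] 1710 [ 0.564 -0.211  0.037] [68. 76. 92.]
tube_a_center 0.58 [240 271] 191 [0.406 0.147 0.028] [ 99.  80. 144.]
tube_a_center 0.53 [194 265] 257 [0.416 0.276 0.026] [91. 40. 74.]
rack 0.95 [222 205] 1687 [0.59  0.184 0.098] [79. 95. 91.]
rack 0.74 [368 180] 247 [ 0.633 -0.213  0.148] [38. 40. 88.]
jig 0.7 [422 218] 732 [ 0.544 -0.376  0.024] [ 70.  91. 107.]
jig 0.63 [364 213] 1679 [ 0.564 -0.21   0.036] [69. 77. 91.]
jig 0.58 [373 181] 310 [ 0.637 -0.214  0.124] [49. 52. 92.]
clamp_grip 0.82 [371 180] 290 [ 0.633 -0.214  0.125] [46. 48. 89.]
clamp 0.66 [372 181] 243 [ 0.633 -0.213  0.148] [37. 39. 87.]
bur_stand_center 0.71 [151 230] 787 [0.528 0.397 0.034] [33. 57. 85.]
bench_block_center 0.64 [286 163] 487 [0.723 0.011 0.018] [107. 102. 106.]
hammer 0.56 [418 217] 844 [ 0.546 -0.371  0.023] [ 73.  93. 107.]
side campos [0.468 0.752 0.846]
tube_a_center 0.84 [291 281] 432 [0.515 0.20
[... 299 characters left out ...]
163.]
rack 0.68 [259 274] 3687 [0.594 0.21  0.09 ] [ 82.  97. 102.]
jig 0.85 [297 165] 1967 [ 0.563 -0.204  0.049] [57. 72. 97.]
clamp_grip 0.68 [272 130] 396 [ 0.635 -0.212  0.136] [ 75.  75. 112.]
clamp_pad 0.58 [270 132] 330 [ 0.633 -0.212  0.144] [ 68.  68. 109.]
clamp 0.88 [271 132] 309 [ 0.635 -0.212  0.148] [ 65.  65. 109.]
bur_stand_center 0.9 [273 381] 1808 [0.526 0.413 0.036] [ 50.  74. 104.]
bench_block_center 0.58 [225 220] 597 [0.724 0.015 0.02 ] [128. 120. 122.]
bench_block_center 0.17 [273 379] 1903 [0.527 0.412 0.036] [ 53.  77. 105.]
hammer 0.57 [309 140] 381 [ 0.543 -0.379  0.025] [ 95. 114. 129.]
1.0 -0.0187 [-1.53165061e-05  1.56768703e-01  9.87635344e-01  2.41764239e-06]
```

Run:
```python
from h import *
a=cv2.imread("pics/top0.png");b=cv2.imread("pics/side0.png")
f=lambda i,x,y,w,h,s:cv2.resize(i[y:y+h,x:x+w],None,fx=s,fy=s,interpolation=cv2.INTER_CUBIC)
o=np.zeros((600,800,3),np.uint8)
def put(i,x,y):o[y:y+i.shape[0],x:x+i.shape[1]]=i
put(f(a,180,150,100,100,3),0,0);put(f(a,320,160,90,90,3.3),300,0)
put(f(b,200,220,130,100,3),0,300);put(f(b,230,100,110,100,3),400,300)
cv2.imwrite("pics/crop0.png",o)
```

```text
(no output)
```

View pics/top0.png

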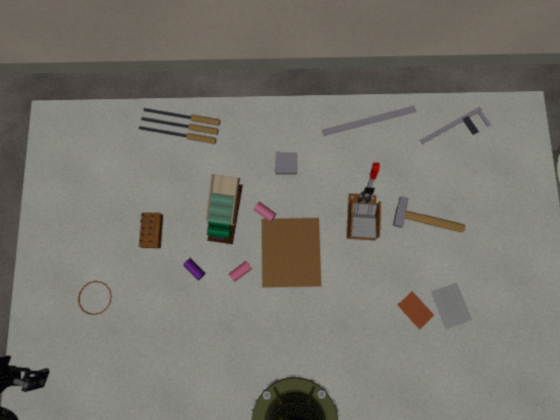

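```bash
sleep 0
```

```text
(no output)
```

View pics/crop0.png

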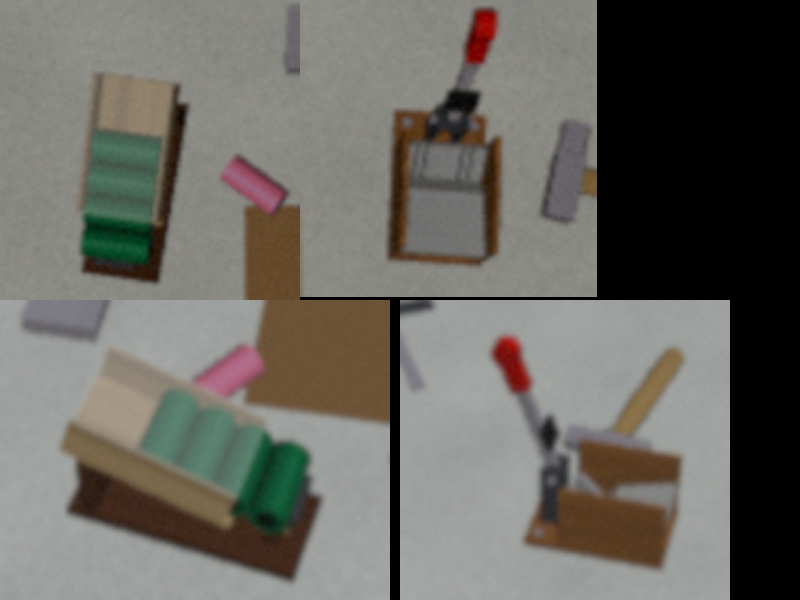

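The lowest green tube is at top (218,231), the dark green one outside the cover. The look-alikes are pink at (265,211) and (240,271) and purple at (194,268). I choose the green one. The jig is at (364,216), with its red grip at (375,170), standing up and leaning away.

```bash
cat > fit.py <<'E'
from h import *
from scipy.optimize import least_squares
im={n:cv2.imread(f"pics/{n}0.png") for n in("top","side")}
C={n:cloud(n,np.load(n+"d0.npy")) for n in im}
def near(n,x,y,r): return np.hypot(C[n][...,0]-x,C[n][...,1]-y)<r
for n in im:
    h=cv2.cvtColor(im[n],cv2.COLOR_BGR2HSV).astype(int); P=C[n]
    g=near(n,.515,.205,.05)&(h[...,0]>60)&(h[...,0]<90)&(h[...,1]>150)&(P[...,2]>.045)&(P[...,2]<.08)
    Q=P[g]; 
    def res(p):
        c,s=np.cos(p[2]),np.sin(p[2]); d=Q[:,:2]-p[:2]
        xl=d@[c,s]; yl=d@[-s,c]
        return np.r_[np.hypot(xl,Q[:,2]-.058)-.015, ]
    r=least_squares(res,[.51,.2,-.1],loss="soft_l1",f_scale=.002)
    p=r.x; yl=(Q[:,:2]-p[:2])@[-np.sin(p[2]),np.cos(p[2])]
    e=np.percentile(yl,[2,98]); cen=p[:2]+e.mean()*np.array([-np.sin(p[2]),np.cos(p[2])])
    print(n,"tube",len(Q),cen.round(4),"yaw",p[2].round(3),"len",np.diff(e),"rms",np.std(r.fun),"ztop",np.percentile(Q[:,2],97))
    # rack: foot board
    f=near(n,.59,.19,.13)&(abs(P[...,2]-.008)<.006)&(h[...,1]>90)&(h[...,0]<25)
    if f.sum()>30: print("  foot",cv2.minAreaRect((P[f][:,:2]*1000).astype(np.float32)),f.sum())
    f=near(n,.59,.19,.13)&(P[...,2]>.05)
    print("  rackup",cv2.minAreaRect((P[f][:,:2]*1000).astype(np.float32)),f.sum())
    j=near(n,.56,-.21,.09)&(abs(P[...,2]-.075)<.004)&(h[...,0]<25)&(h[...,1]>80)
    Q2=P[j][:,:2]
    print("  cheek",cv2.minAreaRect((Q2*1000).astype(np.float32)),j.sum())
    R=near(n,.63,-.21,.1)&((h[...,0]<8)|(h[...,0]>172))&(h[...,1]>150)&(P[...,2]>.08)
    Q3=P[R]; print("  red",Q3.mean(0).round(4),Q3.min(0).round(3),Q3.max(0).round(3),len(Q3))
    for k,nm in(("bur",(.53,.4,.08)),("block",(.723,.011,.06)),):
        f=near(n,*nm)&(P[...,2]>.012); print("  ",k,cv2.minAreaRect((P[f][:,:2]*1000).astype(np.float32)))
E
python3 fit.py
```

```text
top tube 283 [0.5171 0.1993] yaw -0.155 len [0.05662939] rms 0.003680859995899828 ztop 0.07606742631953121
  foot ((548.6069946289062, 139.01211547851562), (126.35494995117188, 185.1525421142578), 59.478546142578125) 212
  rackup ((582.1217041015625, 191.78213500976562), (75.89299011230469, 173.90792846679688), 80.58538818359375) 1742
  cheek ((545.5519409179688, -206.6935272216797), (82.52984619140625, 103.06941223144531), 84.41706085205078) 135
  red [ 0.6452 -0.2149  0.185 ] [ 0.633 -0.223  0.156] [ 0.662 -0.207  0.204] 96
   bur ((528.597900390625, 403.15771484375), (57.412837982177734, 100.68805694580078), 88.1501693725586)
   block ((724.521728515625, 9.771020889282227), (62.97267150878906, 65.67620086669922), 88.47511291503906)
side tube 409 [0.5176 0.2039] yaw -0.191 len [0.05598196] rms 0.003770512644064332 ztop 0.07856700217138309
  foot ((571.495361328125, 147.1453857421875), (162.72071838378906, 174.638671875), 80.2275619506836) 876
  rackup ((580.5549926757812, 190.5694122314453), (78.2528305053711, 172.79949951171875), 80.59762573242188) 3031
  cheek ((543.2755737304688, -206.31016540527344), (86.10586547851562, 96.1774673461914), 83.54765319824219) 139
  red [ 0.6466 -0.2113  0.1821] [ 0.633 -0.22   0.158] [ 0.66  -0.206  0.202] 110
   bur ((528.094970703125, 402.4841613769531), (56.44617462158203, 100.00232696533203), 87.57734680175781)
   block ((724.0338134765625, 9.207637786865234), (67.10006713867188, 65.70195007324219), 89.66094207763672)
```

```bash
cat >> h.py <<'E'
def quat(psi):  # tool down, tool x at yaw psi, closing line perpendicular to it
    return [0,np.cos(psi/2),np.sin(psi/2),0]
def best(pos,psi):
    s=[]
    for p in (psi,psi+np.pi,psi-np.pi):
        j=ctrl.ik(pos,quat(p))
        if j is not None: s.append((abs(j[6])+.3*np.abs(np.array(j)-get_state()["qpos"]).max(),p,j))
    return min(s,key=lambda a:a[0])[1]
def st(m=""):
    s=get_state(); print(m,round(s["time"],2),np.round(s["tcp_pos"],4),"F",np.round(s["contact_force"],1),"w",round(s["width"],4),"g",np.round(s["gripper_force"],1))
E
cat > jigfit.py <<'E'
from fit import *
print("----")
for n in im:
    P=C[n]; h=cv2.cvtColor(im[n],cv2.COLOR_BGR2HSV).astype(int)
    j=near(n,.56,-.21,.09)&(abs(P[...,2]-.075)<.004)&(h[...,0]<25)&(h[...,1]>80); Q=P[j][:,:2]
    def dist(p): # distance to two strips 100x5 at y=+-38.5, jig origin p
        d=Q-p[:2]; c,s=np.cos(p[2]),np.sin(p[2]); x=d@[c,s]+.022; y=np.abs(d@[-s,c])-.0385
        return np.hypot(np.maximum(abs(x)-.05,0),y)
    r=least_squares(dist,[.566,-.21,-.09],loss="soft_l1",f_scale=.003); p=r.x
    d=Q-p[:2]; y=d@[-np.sin(p[2]),np.cos(p[2])]; x=d@[np.cos(p[2]),np.sin(p[2])]
    print(n,p.round(4),"ext",np.percentile(x,[1,99]).round(3),[ (k.sum(),np.median(y[k]).round(4)) for k in(y>0,y<0)])
E
python3 jigfit.py | sed -n '/----/,$p'
python3 - <<'E'
from h import *
psi=best([.516,.202,.2],-.164); print(psi)
c,s=np.cos(-.164),np.sin(-.164); x,y=.516-.002*c,.2015-.002*s
ctrl.movep([x,y,.17],quat(psi)); st("above")
ctrl.movel([x,y,.085],max_speed=.12); st("down")
E
```

```text
----
top [ 0.566  -0.2081 -0.0929] ext [-0.072  0.026] [(np.int64(68), np.float64(0.0383)), (np.int64(67), np.float64(-0.0383))]
side [ 0.5641 -0.2087 -0.0999] ext [-0.068  0.024] [(np.int64(80), np.float64(0.0386)), (np.int64(59), np.float64(-0.0387))]
2.977592653589793
above 2.85 [0.5137 0.2033 0.1701] F [ 0.2 -0.6 -0.3] w 0.0854 g 0.0
down 3.71 [0.5144 0.2022 0.0855] F [ 0.  -0.7  0.6] w 0.0854 g 0.0
```

Run:
```python
from h import *
o=[]
for n,(x,y) in(("top",(165,170)),("side",(230,220))):
    im,d=vision.grab_frame(n); o.append(cv2.resize(im[y:y+100,x:x+100],(400,400),interpolation=cv2.INTER_CUBIC))
cv2.imwrite("pics/pre.png",np.hstack(o))
```

```text
(no output)
```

View pics/pre.png

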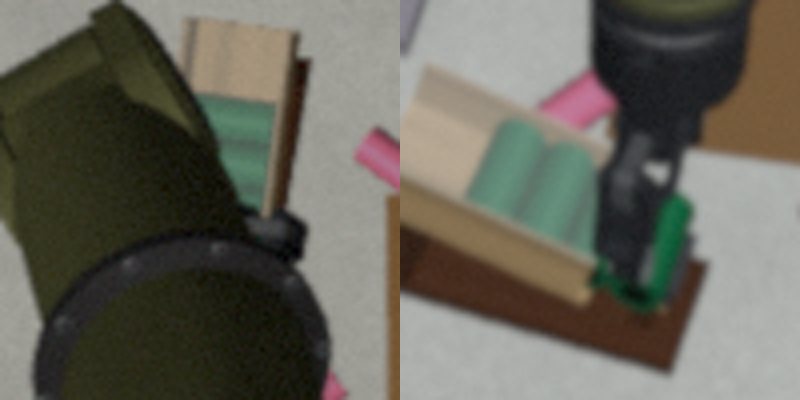

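The open finger stands in front of the near bore, at about (630,265) in the crop, and is centred on the tube. I'm going down to grip.

Run:
```python
from h import *
x,y,_=get_state()["tcp_pos"]
ctrl.movel([x,y,.034],max_speed=.08); st("down")
ctrl.close_gripper(40); st("grip"); print(ctrl.pinch_z)
ctrl.movel([x,y,.06],max_speed=.06); st("lift"); 
ctrl.movel([x,y,.17],max_speed=.15); st("up")
im,d=vision.grab_frame("side"); cv2.imwrite("pics/lift.png",cv2.resize(im[100:370,180:480],None,fx=2,fy=2))
```

```text
down 4.6 [0.5148 0.2022 0.0342] F [-0.6  0.  -0. ] w 0.0854 g 0.0
grip 4.94 [0.5149 0.2023 0.0347] F [-0.8  0.2  5.7] w 0.0614 g 43.0
-0.0187
lift 5.53 [0.5139 0.2027 0.0608] F [-5.   1.7  8.5] w 0.0618 g 44.5
up 6.41 [0.5141 0.2018 0.1691] F [ 0.4  0.2 -0.9] w 0.0614 g 43.7
```

View pics/lift.png

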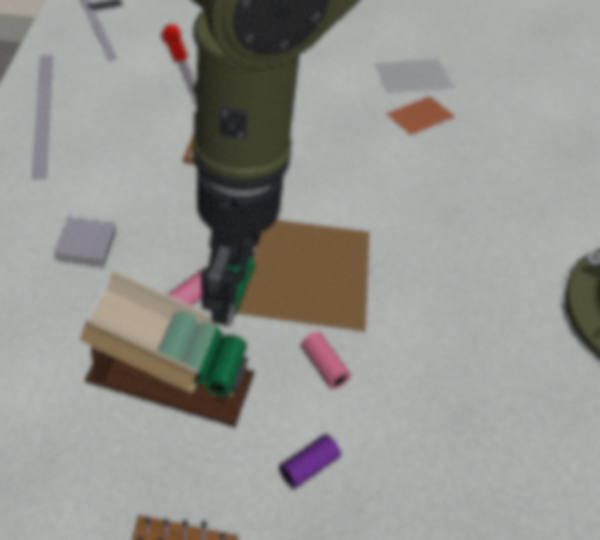

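Tube A is held between the fingers at (240,275), and the next tube has rolled to the stop at (225,365). Now I lay it on the bench.

Run:
```python
from h import *
Y=-.096; p=[.62,-.06]
psi=best(p+[.16],Y); print(psi, ctrl.ik(p+[0.],quat(psi)))
ctrl.movep(p+[.16],quat(psi)); st("over")
ctrl.movel(p+[.02],max_speed=.15)
f0=get_state()["contact_force"][2]
ctrl.movel(p+[.004],max_speed=.04); st("low")
z=.004
while z>-.012 and get_state()["contact_force"][2]-f0<4:
    z-=.001; ctrl.movel(p+[z],max_speed=.02)
st(f"touch {z:.4f}")
ctrl.ungrasp(); st("open")
ctrl.movel(p+[.14],max_speed=.15)
for n in("top","side"):
    im,d=vision.grab_frame(n); np.save(n+"d1.npy",d); cv2.imwrite(f"pics/{n}1.png",im)
    C=cloud(n,d)
    for r in models.masks_of(n,"tube_a_center")[:6]:
        m=r["mask"]&(d>0); print(n,round(r["p"],2),r["point"],np.median(C[m],0).round(3),im[m].mean(0).round(),cv2.minAreaRect((C[m][:,:2]*1000).astype(np.float32)))
st()
```

```text
3.045592653589793 [ 0.13032604  0.75307658 -0.1210306   1.75001678  0.13746173  0.64671359
  1.40666313]
over 7.55 [ 0.6198 -0.0576  0.1598] F [-0.5  0.4 -0.9] w 0.0618 g 43.7
low 9.18 [ 0.6199 -0.06    0.0037] F [-0.4 -0.2 -0.2] w 0.0614 g 43.7
touch -0.0060 11.68 [ 0.62   -0.06   -0.0053] F [-2.  -0.2  6.8] w 0.0615 g 47.4
open 12.05 [ 0.62   -0.06   -0.0061] F [-0.4  1.1 -0.3] w 0.0852 g 0.0
top 0.81 [241.3, 270.5] [0.408 0.144 0.026] [118. 100. 166.] ((408.4375305175781, 147.8404998779297), (33.43217086791992, 66.72340393066406), 36.52385330200195)
top 0.63 [195.2, 267.6] [0.416 0.276 0.026] [107.  43.  86.] ((415.43414306640625, 277.1797180175781), (62.03019714355469, 28.110149383544922), 45.6795768737793)
top 0.6 [263.5, 210.7] [0.576 0.075 0.027] [119.  99. 165.] ((579.2799682617188, 74.25883483886719), (62.24828338623047, 32.95802688598633), 51.885921478271484)
top 0.59 [301.6, 197.1] [ 0.619 -0.042  0.026] [57. 88. 29.] ((563.4309692382812, -38.3962516784668), (29.494482040405273, 143.23106384277344), 86.01890563964844)
side 0.7 [277.7, 244.6] [0.569 0.073 0.029] [126. 102. 170.] ((572.01806640625, 71.8941650390625), (54.665443420410156, 25.318811416625977), 51.237098693847656)
side 0.68 [336.8, 331.8] [0.414 0.281 0.028] [115.  57.  92.] ((411.2020568847656, 268.4991149902344), (80.52571868896484, 37.61638641357422), 47.41973114013672)
side 0.57 [265.9, 206.3] [ 0.618 -0.05   0.027] [70. 90. 50.] ((621.9719848632812, -74.77276611328125), (94.62332153320312, 36.6917610168457), 84.80941772460938)
side 0.55 [340.3, 283.8] [0.407 0.152 0.027] [109.  91. 148.] ((406.7037048339844, 135.58544921875), (42.1051025390625, 83.10990142822266), 34.163700103759766)
 13.38 [ 0.6196 -0.06    0.1391] F [-0.2 -0.3 -1. ] w 0.0853 g 0.0
```

Run:
```python
from h import *
Y=-.096; p=[.62,-.06]
J=np.array([.566,-.2084]); rs=list(J-.047*np.array([np.cos(Y),np.sin(Y)]))
psi=best(rs+[.1],Y+np.pi/2); print(psi,ctrl.ik(p+[.006],quat(psi)) is not None)
ctrl.movep(p+[.10],quat(psi)); 
ctrl.movel(p+[.006],max_speed=.12); st("down")
ctrl.close_gripper(30); st("grip")
ctrl.movel(p+[.14],max_speed=.15); st("up")
ctrl.movep(rs+[.12],quat(psi)); ctrl.movel(rs+[.085],max_speed=.1);st("over ramp")
o=[]
for n,(x,y) in(("top",(310,150)),("side",(230,90))):
    im,d=vision.grab_frame(n); np.save(n+"d2.npy",d); cv2.imwrite(f"pics/{n}2.png",im); o.append(cv2.resize(im[y:y+120,x:x+110],(400,436),interpolation=cv2.INTER_CUBIC))
cv2.imwrite("pics/ramp.png",np.hstack(o))
```

```text
1.4747963267948965 True
down 15.47 [ 0.6206 -0.0602  0.0067] F [-0.5 -0.4 -0.2] w 0.0857 g 0.0
grip 16.02 [ 0.6202 -0.06    0.0064] F [-0.7  1.   4.3] w 0.0293 g 29.5
up 17.07 [ 0.6194 -0.0598  0.139 ] F [-0.8  0.9 -0.9] w 0.0286 g 29.6
over ramp 18.31 [ 0.5196 -0.2033  0.0849] F [-0.1  0.5 -0.2] w 0.0289 g 29.6
```

View pics/ramp.png

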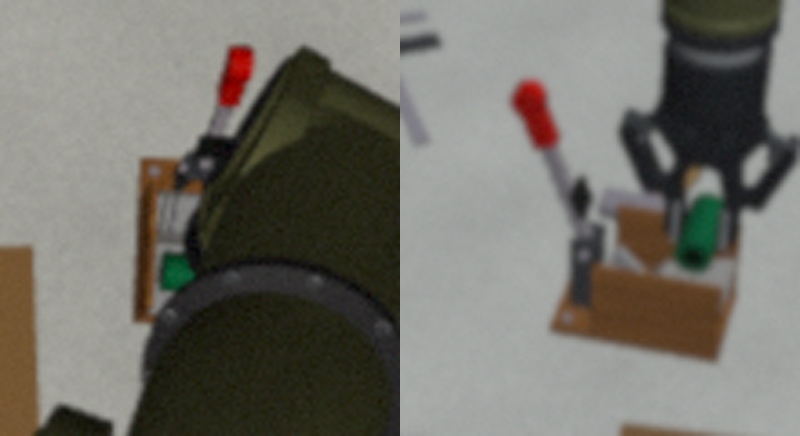

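The side view shows the tube held across the ramp between the cheeks, with its near end at (695,255) in the crop. I'll check the end clearance in numbers before lowering.

Run:
```python
from h import *
Y=-.096;J=np.array([.566,-.2084]);c,s=np.cos(Y),np.sin(Y)
for n in("top","side"):
    im=cv2.imread(f"pics/{n}2.png");C=cloud(n,np.load(n+"d2.npy"));h=cv2.cvtColor(im,cv2.COLOR_BGR2HSV).astype(int)
    d=C[...,:2]-J; x=d@[c,s]; y=d@[-s,c]; z=C[...,2]
    g=(h[...,0]>60)&(h[...,0]<90)&(h[...,1]>120)&(abs(x+.047)<.03)&(abs(y)<.05)&(z>.07)
    print(n,g.sum(),"tube x",np.percentile(x[g],[2,50,98]).round(4),"y",np.percentile(y[g],[1,50,97,99]).round(4),"z",np.percentile(z[g],[2,50,98]).round(4))
    k=(h[...,0]<25)&(h[...,1]>80)&(abs(z-.075)<.004)&(x>-.08)&(x<.03)&(abs(abs(y)-.04)<.012)
    for q in(k&(y>0),k&(y<0)): print("  cheek",q.sum(),np.percentile(y[q],[3,50,97]).round(4) if q.any() else "")
    for X in (-.03,.031): # predicted tube end pixel for top edge
        P=J+np.array([c,s])*-.047+X*np.array([-s,c]); print("  pred end",w2px(n,[*P,.109]).round(1))
```

```text
top 64 tube x [-0.0668 -0.0504 -0.0371] y [0.0145 0.0254 0.0351 0.0363] z [0.0995 0.1064 0.2266]
  cheek 63 [0.0361 0.0384 0.0408]
  cheek 0 
  pred end [378.3 224.8]
  pred end [355.5 223.1]
side 150 tube x [-0.0597 -0.0489 -0.0368] y [-0.0243  0.0156  0.0327  0.0341] z [0.0923 0.1077 0.1109]
  cheek 82 [0.0348 0.0385 0.0414]
  cheek 24 [-0.0428 -0.0385 -0.0348]
  pred end [314.7 143.4]
  pred end [310.2 156.8]
```

Run:
```python
from h import *
Y=-.096;c,s=np.cos(Y),np.sin(Y);J=np.array([.566,-.2084])+.0015*np.array([s,-c])
p=list(J-.047*np.array([c,s]))
ctrl.movel(p+[.052],max_speed=.06); st("near")
z=.052; f0=get_state()["contact_force"][2]
while z>.0435 and get_state()["contact_force"][2]-f0<2.5:
    z-=.001; ctrl.movel(p+[z],max_speed=.03)
st(f"touch {z}")
ctrl.ungrasp(); st("open")
ctrl.movel(p+[.14],max_speed=.12)
q=list(J-.16*np.array([c,s])) ; ctrl.movel(q+[.2],max_speed=.25)
o=[]
for n,(x,y) in(("top",(310,150)),("side",(230,90))):
    im,d=vision.grab_frame(n); np.save(n+"d3.npy",d); cv2.imwrite(f"pics/{n}3.png",im); o.append(cv2.resize(im[y:y+120,x:x+110],(400,436),interpolation=cv2.INTER_CUBIC))
    C=cloud(n,d);h=cv2.cvtColor(im,cv2.COLOR_BGR2HSV).astype(int)
    dd=C[...,:2]-J; X=dd@[c,s]; W=dd@[-s,c]; Z=C[...,2]
    g=(h[...,0]>60)&(h[...,0]<90)&(h[...,1]>120)&(abs(X+.03)<.06)&(abs(W)<.05)
    if g.any(): print(n,g.sum(),np.percentile(X[g],[3,50,97]).round(4),np.percentile(W[g],[3,50,97]).round(4),np.percentile(Z[g],[3,50,97]).round(4))
    r=(((h[...,0]<8)|(h[...,0]>172)))&(h[...,1]>150)&(Z>.08)&(abs(W)<.04)&(abs(X-.08)<.06)
    print("  red",r.sum(),X[r].mean().round(4),W[r].mean().round(4),np.percentile(Z[r],[2,50,98]).round(4),np.percentile(X[r],[2,98]).round(4),"top part",X[r&(Z>.175)].mean().round(4),W[r&(Z>.175)].mean().round(4))
cv2.imwrite("pics/vee.png",np.hstack(o)); st()
```

```text
near 19.11 [ 0.519  -0.2055  0.0519] F [-0.1 -0.  -0.2] w 0.0287 g 29.6
touch 0.04399999999999999 21.11 [ 0.5192 -0.2054  0.0444] F [-0.   1.2  5.7] w 0.0286 g 30.0
open 21.7 [ 0.519  -0.2054  0.0439] F [ 0.4 -0.5  0.1] w 0.0851 g 0.0
top 186 [-0.0141 -0.004   0.0083] [-0.0277  0.0005  0.0279] [0.0389 0.0478 0.053 ]
  red 94 0.0794 0.0025 [0.1574 0.1919 0.2015] [0.0671 0.0954] top part 0.0828 0.0027
side 45 [-0.0135 -0.0039  0.0065] [-0.0282 -0.0164 -0.0013] [0.0457 0.0499 0.0532]
  red 110 0.0806 0.0058 [0.1584 0.1836 0.2005] [0.0681 0.0932] top part 0.0833 0.0058
 23.41 [ 0.4079 -0.1943  0.1992] F [-0.6  0.3 -0.1] w 0.0857 g 0.0
```

View pics/vee.png

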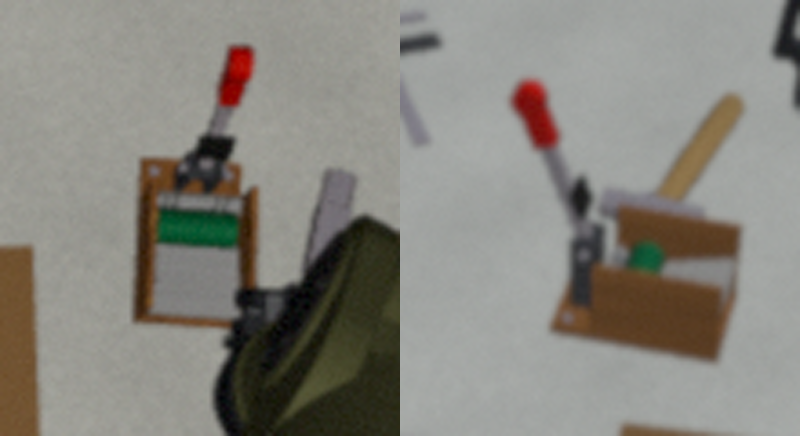

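The tube has settled in the vee, at top crop (198,228), and the clamp is still open. Next I take the grip by its flat sides and follow the arc.

```bash
cat > cl.py <<'E'
from h import *
Y=-.096;c,s=np.cos(Y),np.sin(Y);J=np.array([.566,-.2084])+.0015*np.array([s,-c])
HX=.0405
def tcp(q,w=0):
    x=HX-.132*np.cos(q); w+=.003*(x+.09)/.173
    P=J+x*np.array([c,s])+w*np.array([-s,c]); return [P[0],P[1],.063+.132*np.sin(q)-.020]
E
python3 - <<'E'
from cl import *
a=tcp(1.9); x,y,_=get_state()["tcp_pos"]; ctrl.movel([x,y,.27],max_speed=.2)
e=tcp(0); psi=best(e,Y); 
print(psi,[ctrl.ik(tcp(q),quat(psi)) is not None for q in(1.9,1.2,.6,0)])
ctrl.movep(a[:2]+[.27],quat(psi)); ctrl.movel(a,max_speed=.12); st("at grip")
ctrl.close_gripper(30); st("grip")
ctrl.movel(tcp(1.75),max_speed=.08); st("1.75")
ctrl.movel(tcp(1.6),max_speed=.08); st("1.6")
im,d=vision.grab_frame("side"); cv2.imwrite("pics/grip.png",cv2.resize(im[60:200,200:360],None,fx=4,fy=4))
E
```

```text
-0.096 [True, True, True, True]
at grip 26.23 [ 0.6493 -0.2153  0.1689] F [-0.8 -0.2  0.1] w 0.0856 g 0.0
grip 26.87 [ 0.6486 -0.2175  0.1684] F [ 0.5 -5.4  0.2] w 0.0151 g 35.0
1.75 27.27 [ 0.6294 -0.2157  0.1734] F [-0.6 -5.4 -0.4] w 0.0154 g 34.8
1.6 27.67 [ 0.6099 -0.2139  0.1754] F [-1.  -5.7  0.3] w 0.0154 g 34.7
```

View pics/grip.png

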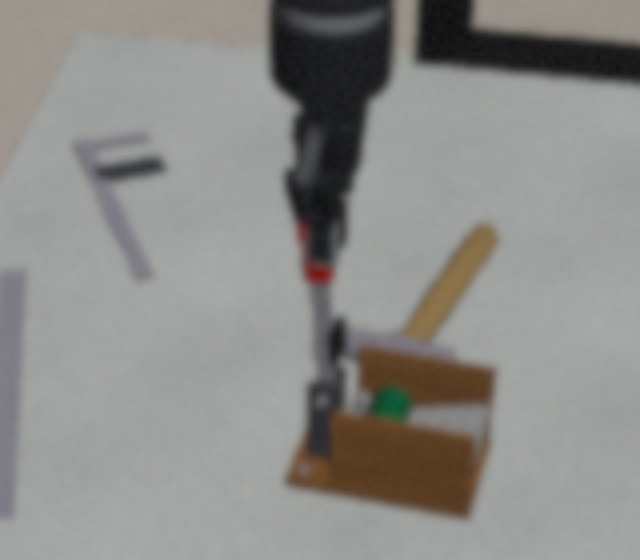

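The grip is held and the arm is now upright, at about (320,290) in the crop, with the tube still in the vee. The sideways force shows about 2 mm of offset, so I correct for that and continue down.

Run:
```python
from cl import *
for q in np.arange(1.45,.1,-.15):
    ctrl.movel(tcp(q,-.002),max_speed=.1)
    F=get_state()["contact_force"]
    if abs(q-1.45)<.01 or q<.5 or np.linalg.norm(F)>12: st(f"q{q:.2f}")
    if np.linalg.norm(F)>30: print("STOP"); break
else:
    e=tcp(.1,-.002); f0=get_state()["contact_force"][2]; z=e[2]
    for k in range(26):
        q=.08-.006*k; t=tcp(q,-.002); ctrl.movel(t,max_speed=.03); F=get_state()["contact_force"]
        if F[2]>12: break
    st(f"pressed q{q:.3f} tgt z{t[2]:.4f}")
```

```text
q1.45 28.07 [ 0.5904 -0.2122  0.1745] F [-1.1 -0.6  3.6] w 0.0153 g 35.5
q0.40 30.52 [ 0.4851 -0.2026  0.0937] F [ 0.8  7.1 -1.4] w 0.0154 g 42.7
q0.25 30.87 [ 0.4787 -0.202   0.075 ] F [ 1.3  6.7 -1.1] w 0.0151 g 43.7
pressed q-0.070 tgt z0.0338 38.02 [ 0.4747 -0.2017  0.0335] F [0.  7.8 3. ] w 0.0157 g 46.2
```

Run:
```python
from cl import *
ctrl.ungrasp(); st("open")
x,y,z=get_state()["tcp_pos"]; ctrl.movel([x,y,.13],max_speed=.15)
o=[]
for n,(x,y) in(("top",(310,150)),("side",(230,90))):
    im,d=vision.grab_frame(n); o.append(cv2.resize(im[y:y+120,x:x+110],(400,436),interpolation=cv2.INTER_CUBIC))
    C=cloud(n,d);h=cv2.cvtColor(im,cv2.COLOR_BGR2HSV).astype(int)
    dd=C[...,:2]-J; X=dd@[c,s]; W=dd@[-s,c]; Z=C[...,2]
    r=(((h[...,0]<8)|(h[...,0]>172)))&(h[...,1]>150)&(Z>.03)&(abs(W)<.04)&(abs(X+.08)<.06)
    if r.any(): print(n,"red",r.sum(),np.percentile(X[r],[2,50,98]).round(4),np.percentile(W[r],[2,50,98]).round(4),np.percentile(Z[r],[2,50,98]).round(4))
cv2.imwrite("pics/closed.png",np.hstack(o)); st()
```

```text
open 38.7 [ 0.4749 -0.2032  0.0338] F [ 1.1 -0.7 -0.1] w 0.0853 g 0.0
side red 119 [-0.099  -0.0756 -0.0535] [-0.036   0.0048  0.0105] [0.056  0.076  0.0817]
 39.59 [ 0.4743 -0.2028  0.129 ] F [ 0.3  1.  -0.2] w 0.0853 g 0.0
```

View pics/closed.png

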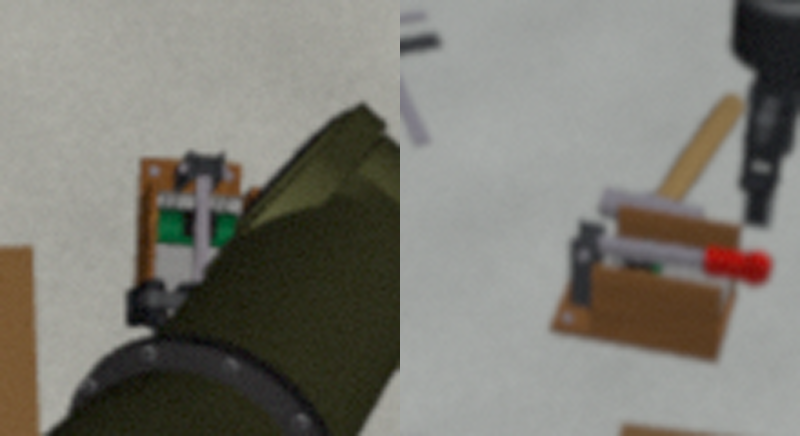

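The clamp lies nearly level with its pad on the tube, and the grip is at (740,265) in the crop. To be sure of the hold I press on the grip from above with the fingers shut.

Run:
```python
from cl import *
P=list(J+-.089*np.array([c,s])); 
ctrl.close_gripper(20); ctrl.movel(P+[.084],max_speed=.12); st("above")
f0=get_state()["contact_force"][2]; z=.084
while z>.058:
    z-=.001; ctrl.movel(P+[z],max_speed=.04); F=get_state()["contact_force"]
    if F[2]-f0>2: print(round(z,4),round(get_state()["tcp_pos"][2],4),F.round(1) if hasattr(F,'round') else F)
    if F[2]-f0>14: break
ctrl.pause(.3); st("pressed")
ctrl.movel(P+[.15],max_speed=.15); Q=list(J-.2*np.array([c,s])); ctrl.movel(Q+[.25],max_speed=.25)
o=[]
for n,(x,y) in(("top",(310,150)),("side",(230,90))):
    im,d=vision.grab_frame(n); cv2.imwrite(f"pics/{n}9.png",im); o.append(cv2.resize(im[y:y+120,x:x+110],(400,436),interpolation=cv2.INTER_CUBIC))
cv2.imwrite("pics/final.png",np.hstack(o)); st()
```

```text
above 40.89 [ 0.4772 -0.2016  0.0841] F [0.4 0.3 0.2] w 0.0004 g 0.0
0.075 0.0751 [-1.9  1.3  3. ]
0.074 0.0745 [-3.2  0.8  9.9]
0.073 0.074 [-3.6  2.4 15.7]
pressed 43.94 [ 0.4771 -0.2014  0.074 ] F [-3.6  1.7 15.3] w 0.0 g 7.6
 45.46 [ 0.3674 -0.1903  0.2489] F [-0.9 -0.7  0.3] w -0.0003 g 0.0
```

View pics/final.png

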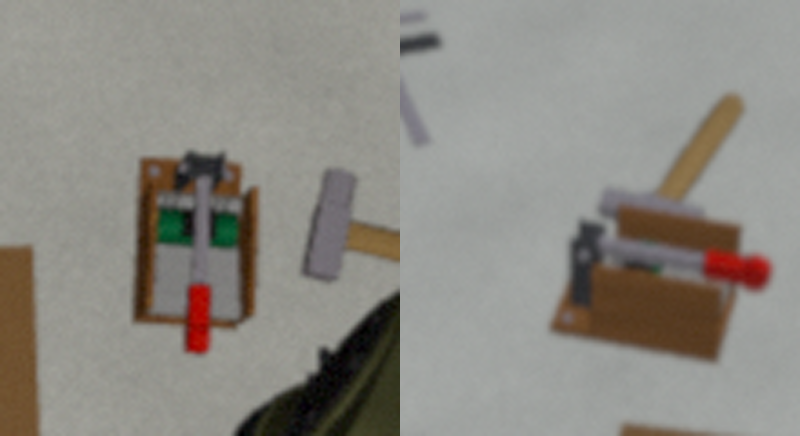

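The clamp is down across the tube in the vee, at top crop (200,228), and it was pressed at 15 N. Contact came at 74 mm, where the grip top should be about 76 mm when closed. The hammer is where it was and the robot is clear.

```bash
python3 -c "
from station import ticket
print(ticket.close_job())"
```

```text
the job is handed in; nothing more can be done
None
```

The job is handed in at about 45 s: tube A is settled in the vee under the closed clamp, pressed down at 15 N and let go; the second tube rolled to the stop, and the hammer and the other bystanders were not touched.

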